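# Get the stapler out from behind the desk supplies

### The arm

A 7-joint arm with a two-finger parallel gripper is mounted at the origin on the work surface. World frame = base frame: x ahead of the robot, y to its left, z up, the work surface at z = 0. Lengths are in m, angles in rad, forces in N, time in s.
With the tool pointing down it reaches from about 0.4 to 0.85 m from the base axis. Payload 4.5 kg.
Tool frame: the origin (TCP) lies at the centre of the arm's flange, where the gripper is bolted on; the fingertips stand 166 mm ahead of it and the grasp point (between the pads) lies 147 mm ahead of it (r.grip_depth is the distance from the TCP to the grasp point, in m); z points along the fingers, y is the line along which they close (so a half turn about z gives the same grasp; the last joint's range is limited). The gripper opens to 88 mm and grips with 3 to 60 N. Pads are 18 mm wide; open, the fingers measure 123 mm over their backs; the gripper's body (75 mm by 187 mm) begins 45 mm behind the grasp point.
Start: joints at [1.287, 0.689, -0.195, 1.565, 0.157, 0.902, -0.215], TCP at [0.195, -0.594, 0.405] pointing down, gripper open.
Joint ranges: [-3.01, 3.01], [-0.46, 2.08], [-1.47, 1.51], [0.13, 2.56], [-1, 4.14], [0.04, 2.09], [-2.66, 2.66]. Speed limits (rad/s): [2.57, 2.57, 3.14, 3.14, 3.14, 3.14, 3.14].

### API

Orientations are given as a unit quaternion [x, y, z, w].
In Python, from plant import status, cams, r, finder gives the robot as it stands.
- The arm moves only by the tool play_rows, never from a script. Its argument "rows" is a list of rows, each a list of 7 numbers: the opening in per cent of the stroke, from 0 (shut) to 100 (fully open), then the shift along the tool's x, y, z in m, then the turn, a rotation vector about the tool's x, y, z in degrees. A call has 1 to 8 rows; each row shifts and turns the commanded pose from where the row before left it, along the tool's axes as they then stand; what a row does not reach is not made up. A row lasts 1/8 s, in which the tool goes at most 62.5 mm and 10.7 degrees, less where a joint would pass 70% of its speed; a pose out of reach is approached as far as the arm can. A call with a gripper value outside its range is refused whole. The fingers move at their own pace and stop on an object; "grip_force" is the grip in N (left out, the last holds). Time passes only in rows, so rows that do not move let the fingers close. It gives the time, the measured TCP pose, the force, the opening and the grip force at its end, in the units of the state.
- status.get_state(): the state, without advancing time (a new reading comes with each control period).
- cams.snapshot(name): name is "side" or "top"; returns the picture (480x640x3 uint8, red, green, blue); there is no depth.
- cams.camera_params(name): a dict with "vfov" (degrees; the focal length in pixels is half the picture's height over the tangent of half this angle, whatever the lens; pixels are square), "cx", "cy" (the principal point, pixels), "R" (3x3) and "t" (3): a world point X has camera coordinates R X + t. Camera axes: x right, y down, z forward; pixel columns grow to the right and rows downward; lengths in m; the calibration is good to about 2 mm. A picture is of the moment at which its call begins. camera_params takes no time and is no camera call.
- r.finish_job(): hands the job in; it is judged then, once.
Trained networks look in the newest picture that a camera, given by its name, has taken for a name from the list of things; names that differ only in an ending like _2 or _b are one class to them, and where a whole thing is asked for, a point or a joint stands for the part that bears it (a point fixed in the world has none). Each returns a list of dicts, best first, with "score" (0 to 1); they miss things now and then, are a little off and sometimes report something else, mostly with a low value. They report only what shows in the picture. A call takes as long as a camera call. They do not tell look-alikes from the thing itself.
- finder.spot_in(camera, label): "at" ([x, y, z] in m, in the coordinates of the camera as it stood for that picture, good to about 4 mm: the middle of the surface that is visible of it).
- finder.regions_of(camera, label): "mask" (480x640 bool, what is visible of it).
The state is a dict: "clock": time; "q": joint angles; "qd": joint speeds; "joint_torque": joint torques, N m; "tool_pos": TCP position; "eef_rot": TCP orientation; "contact_force": force on the tool from outside, world axes, zero at the start; "moment": the same for the moment, N m; "opening": opening from 0.0 (shut) to 1.0 (fully open); "finger_force": force on a finger pad.
Only numpy, scipy, OpenCV 4.12 (cv2) and the standard library are available. Lean on these libraries where they do the work, as an engineer would, in place of code of your own. Each camera call takes 0.05 s, during which the arm holds its last target. There are 200 camera calls.

### The job

The red stapler is boxed in behind a row of three tall things in the wooden desk tray: stand all three upright on the grey mat, only then lift the stapler out and set it down on its feet in the middle of the blue pad, lengthwise along the pad. When it is there, stand the tub, the carton and the marker pot back in the tray, each exactly on the spot where it stood at the start. Leave the tray, calculator, mug and tissue box where they are and knock nothing over.

Things in the scene. Friction and masses are not known exactly. Their poses are not given: they have to be found in the camera images.
- stapler: Red desk stapler, 150 mm long (its x; nose at +x), 48 mm high; black base 34 mm wide, 8 mm high; red top arm 28 mm wide, 33 to 48 mm above the underside, steel magazine 18 mm wide below it. Origin: centre of the underside, z up; 0.24 kg. Lies along the tray's y behind (+x) the row of tall things, about 10 mm from them; far side free. Either way round on the pad will do.
- wipes_tub: Round tub, white with a yellow band and an orange lid, straight-sided, 54 mm diameter, 115 mm tall. Origin: centre of the underside, z up. About 0.22 kg. Stands in the tray's row; it can be gripped near the top, fingers to the front and back, above the 48 mm high stapler.
- label_carton: Green carton with a white band, 52 x 52 mm, 115 mm tall. Origin: centre of the underside, x and y square to its sides, z up. About 0.2 kg. Stands in the tray's row; gripped like the tub. Which way its sides face when put back does not matter.
- marker_pot: Black round pot, straight-sided, 54 mm diameter, 100 mm tall, rigid, with four coloured markers fixed in it that reach 113 mm above the underside. Origin: centre of the underside, z up. About 0.2 kg. Stands in the tray's row; grip it around the outside near the rim.
- tray: Dark wooden desk tray, fixed, 170 mm (its x) by 270 mm (its y), floor 6 mm thick, rim 12 mm high in all, 6 mm thick. Origin: centre of the underside. On it the three tall things stand in a row along its y, in its near (-x) half, 70 mm apart centre to centre (gaps about 16 mm), in an order that changes; the stapler lies behind them.
- side_mat: Grey mat, fixed, 250 mm (its x) by 140 mm (its y), 4 mm thick, to the left or to the right of the tray: the side area. Origin: centre of the underside.
- stapling_pad: Blue pad, fixed, 210 mm (its x, the long way) by 110 mm (its y), 5 mm thick, on the other side of the tray: where the stapler goes. Origin: centre of the underside.
- calculator: Blue calculator with white and black keys, loose, 145 x 90 mm, 21 mm high, lying between the robot and the tray. Origin: centre of the underside. Leave it alone.
- mug: Blue mug, loose, 82 mm diameter with a handle, 95 mm tall, beyond the tray on the left. Origin: centre of the underside. Leave it alone.
- tissue_box: Dark green and white tissue box, loose, 110 x 110 mm, 72 mm high, beyond the tray on the right. Origin: centre of the underside. Leave it alone.
Mind the look-alikes: they are no part of the job. What is shaped like the marker_pot but pink or purple is not meant.

How it is judged:
On the way, in this order (a step that is already met when the one before it is completed fails the run):
1. all three tall things stand upright and released on the grey mat while the stapler is still in the tray (x of wipes_tub in the frame of side_mat between -0.125 and 0.125 m and y of wipes_tub in the frame of side_mat between -0.07 and 0.07 m and z of each of wipes_tub, label_carton, marker_pot in the frame of side_mat below 0.01 m and angle between each of wipes_tub, label_carton, marker_pot's own z axis and vertical below 0.15 rad and linear speed of each of wipes_tub, label_carton, marker_pot below 0.02 m/s and angular speed of each of wipes_tub, label_carton, marker_pot below 0.2 rad/s and contact force between the fingers and wipes_tub below 0.2 N and x of label_carton in the frame of side_mat between -0.125 and 0.125 m and y of label_carton in the frame of side_mat between -0.07 and 0.07 m and contact force between the fingers and label_carton below 0.2 N and x of marker_pot in the frame of side_mat between -0.125 and 0.125 m and y of marker_pot in the frame of side_mat between -0.07 and 0.07 m and contact force between the fingers and marker_pot below 0.2 N and distance of stapler from where it was at the start of the episode below 0.05 m), for 0.2 s.
2. the stapler rests released in the middle of the blue pad, lengthwise, with the three still on the mat (horizontal distance between stapler and stapling_pad below 0.015 m and z of stapler in the frame of stapling_pad below 0.011 m and angle between stapler's own z axis and vertical below 0.12 rad and angle between the x axis of stapler and the x axis of stapling_pad, either way round below 0.2 rad and linear speed of each of stapler, wipes_tub, label_carton, marker_pot below 0.02 m/s and angular speed of each of stapler, wipes_tub, label_carton, marker_pot below 0.2 rad/s and contact force between the fingers and stapler below 0.2 N and x of wipes_tub in the frame of side_mat between -0.125 and 0.125 m and y of wipes_tub in the frame of side_mat between -0.07 and 0.07 m and z of each of wipes_tub, label_carton, marker_pot in the frame of side_mat below 0.01 m and angle between each of wipes_tub, label_carton, marker_pot's own z axis and vertical below 0.15 rad and contact force between the fingers and wipes_tub below 0.2 N and x of label_carton in the frame of side_mat between -0.125 and 0.125 m and y of label_carton in the frame of side_mat between -0.07 and 0.07 m and contact force between the fingers and label_carton below 0.2 N and x of marker_pot in the frame of side_mat between -0.125 and 0.125 m and y of marker_pot in the frame of side_mat between -0.07 and 0.07 m and contact force between the fingers and marker_pot below 0.2 N), for 0.2 s.
At the end, for the whole second after the job is handed in: The stapler is on its feet on the blue pad, its centre within 15 mm of the pad's centre and its length within 0.2 rad of the pad's long direction; the tub, the carton and the marker pot each stand upright in the tray within 14 mm of where they stood at the start; all is released and at rest (horizontal distance between stapler and stapling_pad below 0.015 m and z of stapler in the frame of stapling_pad below 0.011 m and angle between each of stapler, wipes_tub, label_carton, marker_pot's own z axis and vertical below 0.12 rad and angle between the x axis of stapler and the x axis of stapling_pad, either way round below 0.2 rad and linear speed of each of stapler, wipes_tub, label_carton, marker_pot below 0.02 m/s and angular speed of each of stapler, wipes_tub, label_carton, marker_pot below 0.2 rad/s and contact force between the fingers and stapler below 0.2 N and distance of each of wipes_tub, label_carton, marker_pot from where it was at the start of the episode below 0.014 m and contact force between the fingers and wipes_tub below 0.2 N and contact force between the fingers and label_carton below 0.2 N and contact force between the fingers and marker_pot below 0.2 N); the robot touches nothing.
It fails at once if the calculator is shifted by more than 25 mm (distance of calculator from where it was at the start of the episode above 0.025 m).
It fails at once if the mug is shifted by more than 25 mm (distance of mug from where it was at the start of the episode above 0.025 m).
It fails at once if the tissue box is shifted by more than 25 mm (distance of tissue_box from where it was at the start of the episode above 0.025 m).
It fails at once if the tub, the carton, the marker pot or the stapler is knocked over (angle between any of wipes_tub, label_carton, marker_pot, stapler's own z axis and vertical above 0.8 rad).
It also fails if it takes over 136 s, if anything falls off the work surface, if the arm or the gripper's body presses on something with over 40 N, if the wrist force passes 120 N, or if a joint passes its speed limit or range.

## Working session

There is one attempt and no reset: what is moved stays moved. The work goes in short steps, Python scripts to look and compute and a tool call to move; the robot and the scene stay as the last step left them, time stands still between calls to the robot, and variables do not carry over. Pictures are saved under pics/ and viewed, at most 14 in all, crops included, and the job is handed in when it is done.

Besides the shell and the picture viewer there is one more tool, called after "Request:" as name([rows], argument=value, ...), one row to a line, values as JSON. play_rows: Moves the arm, as the interface text tells. Its arguments: {"type":"object","properties":{"rows":{"type":"array","items":{"type":"array","items":{"type":"number"}}},"grip_force":{"type":"number"}},"required":["rows"]}

```bash
mkdir -p pics; ls; python3 - <<'E'
from plant import status,cams,r,finder
import cv2,numpy as np
s=status.get_state();print(s['clock'],s['tool_pos'],s['eef_rot'],s['opening'],r.grip_depth)
for c in('side','top'):
    im=cams.snapshot(c);cv2.imwrite(f'pics/{c}0.png',im[:,:,::-1]);p=cams.camera_params(c);print(c,p)
    R=np.array(p['R']);t=np.array(p['t'])
    for n in['stapler','wipes_tub','label_carton','marker_pot','tray','side_mat','stapling_pad','calculator','mug','tissue_box']:
        for d in finder.spot_in(c,n)[:3]:
            a=np.array(d['at']);f=240/np.tan(np.radians(p['vfov']/2));print(n,round(d['score'],2),np.round(R.T@(a-t),3),'px',np.round([p['cx']+f*a[0]/a[2],p['cy']+f*a[1]/a[2]]))
E
```

```text
pics
0.0 [ 0.1951949  -0.59340833  0.40388526] [ 9.87391121e-01  1.58296936e-01 -2.22861603e-04 -8.97039099e-04] 0.9990537724982448 0.1473
side {'vfov': 52.66143061860163, 'cx': 317.23003758131733, 'cy': 243.90177519147593, 'R': array([[-0.99921059, -0.03784178,  0.0120912 ],
       [-0.03585965,  0.72817678, -0.68445063],
       [ 0.0170963 , -0.6843439 , -0.72895894]]), 't': array([0.56324507, 0.02821254, 0.96713192])}
stapler 0.65 [ 0.607 -0.021  0.054] px [296. 221.]
wipes_tub 0.95 [0.56  0.061 0.093] px [319. 238.]
label_carton 0.7 [ 0.54  -0.082  0.12 ] px [332. 175.]
label_carton 0.3 [0.609 0.026 0.012] px [294. 253.]
label_carton 0.24 [ 0.74  -0.217  0.075] px [242. 150.]
marker_pot 0.91 [ 0.738 -0.062  0.071] px [232. 198.]
marker_pot 0.82 [ 0.424 -0.138  0.073] px [387. 178.]
marker_pot 0.55 [ 0.544 -0.025  0.105] px [329. 201.]
tray 0.7 [0.609 0.025 0.01 ] px [294. 253.]
side_mat 0.72 [0.462 0.315 0.   ] px [375. 398.]
stapling_pad 0.6 [ 0.5   -0.33   0.007] px [348. 149.]
calculator 0.96 [0.393 0.007 0.022] px [404. 246.]
mug 0.72 [0.712 0.259 0.063] px [216. 339.]
tissue
[... 311 characters left out ...]
9237, -0.9786148 ]]), 't': array([0.06374237, 0.58293446, 1.03482987])}
stapler 0.6 [ 0.6   -0.042  0.052] px [330. 227.]
label_carton 0.81 [ 0.541 -0.098  0.123] px [369. 248.]
marker_pot 0.65 [ 0.427 -0.154  0.081] px [409. 313.]
marker_pot 0.63 [ 0.739 -0.073  0.08 ] px [338. 148.]
marker_pot 0.56 [ 0.553 -0.033  0.086] px [329. 250.]
tray 0.82 [ 0.584 -0.026  0.007] px [323. 242.]
side_mat 0.63 [0.46  0.31  0.005] px [151. 330.]
stapling_pad 0.67 [ 0.491 -0.324  0.002] px [486. 270.]
stapling_pad 0.67 [ 0.391 -0.009  0.022] px [327. 346.]
calculator 0.79 [ 0.387 -0.007  0.02 ] px [326. 348.]
mug 0.91 [0.72  0.267 0.046] px [158. 187.]
tissue_box 0.96 [ 0.736 -0.249  0.069] px [432. 140.]
```

View pics/top0.png

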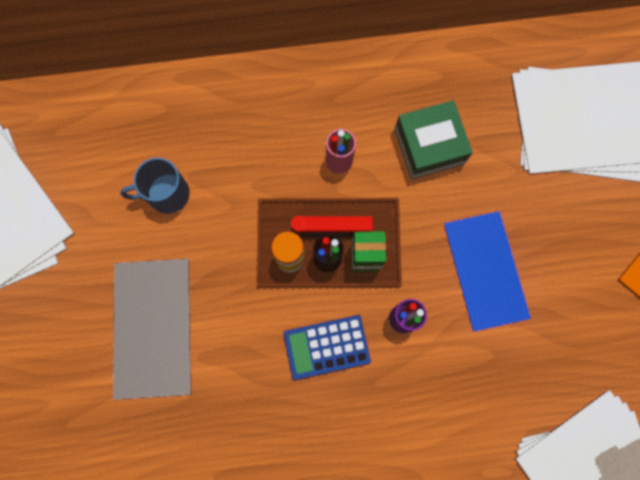

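View pics/side0.png

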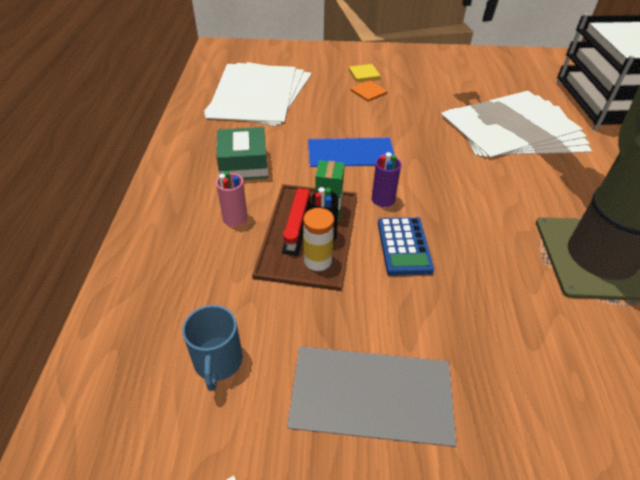

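The pot shape appears three times in the top view: pink (340,150), purple (409,316) and black (329,250). The black one in the tray row fits the description. I'll check it in an enlarged crop with the fitted outlines drawn on.

```bash
cat > h.py <<'E'
from plant import status,cams,r,finder
import cv2,numpy as np
from scipy.optimize import minimize
P={c:cams.camera_params(c) for c in('side','top')}
for p in P.values(): p['f']=240/np.tan(np.radians(p['vfov']/2))
def proj(c,X):
    p=P[c];a=np.atleast_2d(X)@np.array(p['R']).T+p['t']
    return np.c_[p['cx']+p['f']*a[:,0]/a[:,2],p['cy']+p['f']*a[:,1]/a[:,2]]
def ray(c,uv,z):
    p=P[c];R=np.array(p['R']);d=R.T@np.array([(uv[0]-p['cx'])/p['f'],(uv[1]-p['cy'])/p['f'],1]);o=-R.T@p['t']
    return o+d*(z-o[2])/d[2]
def tri(uvs):
    A=[];b=[]
    for c,uv in uvs.items():
        p=P[c];R=np.array(p['R'])
        for k,o in((0,'cx'),(1,'cy')):
            m=(uv[k]-p[o])/p['f'];A.append(m*R[2]-R[k]);b.append(p['t'][k]-m*p['t'][2])
    return np.linalg.lstsq(np.array(A),np.array(b),rcond=None)[0]
def blob(im,near,lo,hi,rad=70,bl=0):
    hsv=cv2.cvtColor(im,cv2.COLOR_RGB2HSV);m=cv2.inRange(hsv,np.array(lo),np.array(hi))
    n,l,st,ce=cv2.connectedComponentsWithStats(m)
    k=max((i for i in range(1,n) if np.linalg.norm(ce[i]-near)<rad),key=lambda i:st[i,4])
    return (l==k).astype(np.uint8),ce[k],st[k]
def hull(c,pts):
    m=np.zeros((1920,2560),np.uint8);cv2.fillConvexPoly(m,cv2.convexHull(np.round(proj(c,pts)*4+1.5).astype(np.int32)),1)
    return cv2.resize(m.astype(np.float32),(640,480),interpolation=cv2.INTER_AREA)
def circ(x,y,z,rr,n=48):
    a=np.linspace(0,2*np.pi,n,0);return np.c_[x+rr*np.cos(a),y+rr*np.sin(a),0*a+z]
def box(x,y,z,th,w,d,h=0):
    c,s=np.cos(th),np.sin(th);q=np.array([[w,d],[-w,d],[-w,-d],[w,-d]])/2@np.array([[c,s],[-s,c]])
    b=np.c_[q+[x,y],np.full(4,z)];return b if h==0 else np.r_[b,b+[0,0,h]]
def fit(masks,shape,x0,step):
    # shape(x)-> points ; maximise IoU over the views
    def cost(x):
        v=0
        for c,m in masks.items():
            g=hull(c,shape(x));v+=1-np.minimum(g,m).sum()/np.maximum(g,m).sum()
        return v
    s=np.vstack([x0]+[np.array(x0)+np.eye(len(x0))[i]*step[i] for i in range(len(x0))])
    o=minimize(cost,x0,method='Nelder-Mead',options=dict(initial_simplex=s,xatol=1e-4,fatol=1e-5,maxiter=300));return o.x,o.fun
E
python3 - <<'E'
from h import *
T=cv2.imread('pics/top0.png')[:,:,::-1].copy();S=cv2.imread('pics/side0.png')[:,:,::-1].copy()
I={'top':T,'side':S}
h=lambda c,u:cv2.cvtColor(I[c],cv2.COLOR_RGB2HSV)[u[1],u[0]]
for c,u in [('top',(288,247)),('top',(370,240)),('top',(335,223)),('top',(486,270)),('top',(151,330)),('top',(329,262)),('top',(400,140)),('top',(270,270)),('side',(319,220)),('side',(330,170)),('side',(375,398)),('side',(350,152)),('side',(300,270))]: print(c,u,h(c,u))
def go(n,near,lo,hi,shape,x0,step):
    ms={}
    for c,u in near.items():
        m,ce,st=blob(I[c],u,lo,hi,30);ms[c]=m.astype(np.float32);print(n,c,np.round(ce,1),st)
    x,f=fit(ms,shape,x0,step);print('  ',n,np.round(x,4),'cost',round(f,3));return x
go('mat',{'top':(151,330)},(0,0,60),(180,60,160),lambda x:box(x[0],x[1],.004,x[2],.25,.14),[.46,.31,0],[.02,.02,.2])
go('mat',{'side':(375,398)},(0,0,60),(180,60,160),lambda x:box(x[0],x[1],.004,x[2],.25,.14),[.46,.31,0],[.02,.02,.2])
pb=((105,150,60),(125,255,255))
go('pad',{'top':(486,270)},*pb,lambda x:box(x[0],x[1],.005,x[2],.21,.11),[.5,-.33,.2],[.02,.02,.2])
go('pad',{'side':(350,152)},*pb,lambda x:box(x[0],x[1],.005,x[2],.21,.11),[.5,-.33,.2],[.02,.02,.2])
E
```

```text
top (288, 247) [ 15 239 223]
top (370, 240) [ 63 165 148]
top (335, 223) [  1 231 223]
top (486, 270) [111 204 199]
top (151, 330) [ 12  23 145]
top (329, 262) [ 3 85 36]
top (400, 140) [14 71 75]
top (270, 270) [  9 182  73]
side (319, 220) [ 13 204 234]
side (330, 170) [ 15 126 203]
side (375, 398) [ 17  12 144]
side (350, 152) [109 203 196]
side (300, 270) [ 10 156 111]
mat top [151.3 329.2] [  114   260    76   139 10011]
   mat [ 0.4674  0.3087 -0.0655] cost 0.037
mat side [372.8 396.2] [  288   347   168    99 13196]
   mat [ 0.4661  0.3084 -0.0674] cost 0.021
pad top [486.5 271.1] [ 446  213   83  117 6174]
   pad [ 0.4927 -0.3236  0.094 ] cost 0.052
pad side [348.6 150.3] [ 309  138   84   28 1831]
   pad [ 0.4941 -0.3237  0.0767] cost 0.202
```

```bash
python3 - <<'E'
from h import *
T=cv2.imread('pics/top0.png')[:,:,::-1].copy();S=cv2.imread('pics/side0.png')[:,:,::-1].copy()
I={'top':T,'side':S}
def quad(m):
    h=cv2.convexHull(np.argwhere(m)[:,::-1].astype(np.int32))
    for e in np.arange(.01,.1,.005):
        a=cv2.approxPolyDP(h,e*cv2.arcLength(h,True),True)
        if len(a)==4: return a[:,0].astype(float)
def frame(q,z,c):
    w=np.array([ray(c,u,z) for u in q]);e=np.roll(w,-1,0)-w;L=np.linalg.norm(e,axis=1)
    return np.round(w[:,:2].mean(0),4),np.round(L,3),np.round(np.degrees(np.arctan2(e[:,1],e[:,0])),1)
for n,c,u,lo,hi,z in [('mat','top',(151,330),(0,0,60),(180,60,160),.004),('mat','side',(375,398),(0,0,60),(180,60,160),.004),('pad','top',(486,270),(105,150,60),(125,255,255),.005),('pad','side',(350,152),(105,150,60),(125,255,255),.005)]:
    q=quad(blob(I[c],u,lo,hi,30)[0]);print(n,c,q.tolist(),*frame(q,z,c))
# tray: dark pixels, closed
m=cv2.inRange(cv2.cvtColor(T,cv2.COLOR_RGB2HSV),(0,0,0),(180,255,130))
m[:170]=0;m[300:]=0;m[:,:230]=0;m[:,420:]=0
m=cv2.morphologyEx(m,cv2.MORPH_OPEN,np.ones((3,3)));q=quad(m);print('tray',q.tolist(),*frame(q,.010,'top'))
# whole-thing silhouettes from the net, top & side
for c in I:
    cams.snapshot(c)
    for n in('wipes_tub','label_carton','marker_pot','stapler'):
        for d in finder.regions_of(c,n)[:3]:
            k=d['mask'];y,x=np.where(k);print(c,n,round(d['score'],2),k.sum(),'bbox',x.min(),y.min(),x.max(),y.max());
            if k.sum(): np.save(f'pics/{c}_{n}_{int(x.mean())}.npy',k)
# lid / red / green blobs
for n,c,u,lo,hi in [('lid','top',(288,247),(10,215,120),(22,255,255)),('lid','side',(319,220),(5,215,120),(22,255,255)),('red','top',(335,223),(0,200,120),(5,255,255)),('red','side',(296,215),(0,200,100),(5,255,255)),('green','top',(370,245),(55,100,60),(75,255,255)),('green','side',(332,172),(55,100,60),(75,255,255))]:
    try: m,ce,st=blob(I[c],u,lo,hi,30);print(n,c,np.round(ce,1),st)
    except ValueError: print(n,c,'none')
a=cv2.resize(T[190:300,250:410],None,fx=5,fy=5,interpolation=cv2.INTER_CUBIC)[:,:,::-1];cv2.imwrite('pics/cropT.png',a)
E
```

```text
mat top [[189.0, 393.0], [114.0, 397.0], [116.0, 264.0], [187.0, 260.0]] [0.4664 0.3081] [0.135 0.243 0.134 0.244] [ 85.6  -4.3 -94.1 176. ]
mat side [[455.0, 445.0], [288.0, 427.0], [300.0, 347.0], [448.0, 362.0]] [0.466  0.3086] [0.246 0.137 0.246 0.136] [ -3.8 -93.9 176.   85.9]
pad top [[528.0, 317.0], [473.0, 328.0], [446.0, 224.0], [498.0, 213.0]] [ 0.4925 -0.3236] [0.105 0.201 0.103 0.203] [  93.7    4.4  -85.2 -175.1]
pad side [[392.0, 153.0], [311.0, 165.0], [309.0, 140.0], [388.0, 138.0]] [ 0.4943 -0.3331] [0.205 0.102 0.201 0.064] [  16.5  -84.5 -174.3   95.3]
tray [[419.0, 170.0], [398.0, 287.0], [257.0, 287.0], [259.0, 200.0]] [ 0.5939 -0.0482] [0.232 0.262 0.168 0.315] [161.   82.6  -7.5 -86.4]
top wipes_tub 0.98 1012 bbox 272 231 303 270
top label_carton 0.85 1356 bbox 350 230 385 271
top marker_pot 0.9 1093 bbox 325 129 355 172
top marker_pot 0.81 1023 bbox 313 233 343 272
top marker_pot 0.73 981 bbox 389 298 426 332
top stapler 0.72 1517 bbox 291 216 372 236
side wipes_tub 0.74 1642 bbox 303 209 333 268
side marker_pot 0.79 678 bbox 310 187 338 238
side marker_pot 0.7 1264 bbox 372 152 401 206
side marker_pot 0.65 1292 bbox 217 172 247 225
side stapler 0.9 1086 bbox 283 188 310 254
side stapler 0.23 707 bbox 311 187 339 240
lid top [286.8 246.3] [271 231  33  32 807]
lid side [330.5 225. ] [330 225   2   1   2]
red top [331.7 223. ] [ 291  215   83   17 1224]
red side [296.  215.1] [284 188  25  55 733]
green top [369.1 256.4] [354 251  31  12 358]
green side [329.9 178. ] [316 161  28  36 595]
```

View pics/cropT.png

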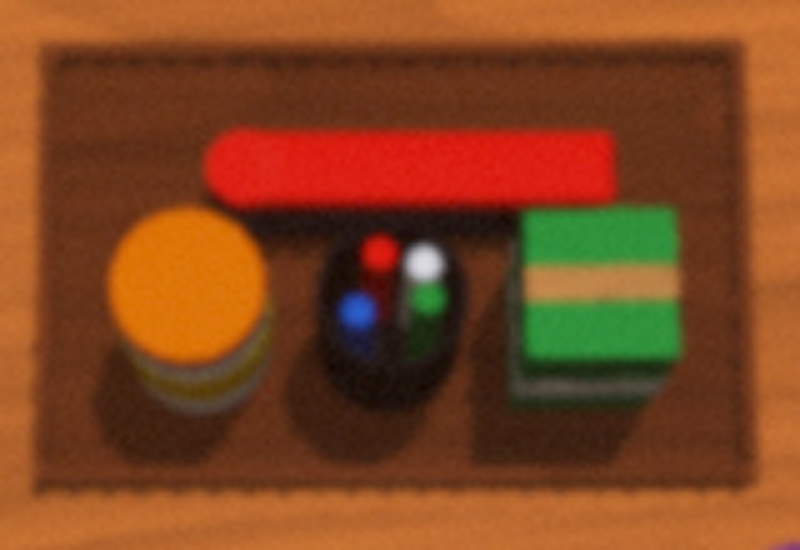

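The crop shows a black pot with coloured markers in the middle of the row, at px (328,254). The tub is on its left at (287,247) and the carton on its right at (370,246). The stapler's red arm spans x 291–373 at y≈223. Next I'll fit positions.

```bash
python3 - <<'E'
from h import *
import glob
M={g.split('/')[-1][:-4]:np.load(g).astype(np.float32) for g in glob.glob('pics/*.npy')};print(list(M))
def pick(c,n,lo,hi): return next(v for k,v in M.items() if k.startswith(f'{c}_{n}_') and lo<=int(k.split('_')[-1])<=hi)
cyl=lambda x,h,z=.006:np.r_[circ(x[0],x[1],z,.027),circ(x[0],x[1],z+h,.027)]
tt,ts=pick('top','wipes_tub',250,320),pick('side','wipes_tub',300,340)
print('tub top',fit({'top':tt},lambda x:cyl(x,.115),[.54,.05],[.02,.02]))
print('tub side',fit({'side':ts},lambda x:cyl(x,.115),[.54,.05],[.02,.02]))
print('tub 2v x,y,z',fit({'top':tt,'side':ts},lambda x:cyl(x,.115,x[2]),[.54,.05,.006],[.02,.02,.01]))
ct=pick('top','label_carton',350,390)
print('carton',fit({'top':ct},lambda x:box(x[0],x[1],.006,x[2],.052,.052,.115),[.54,-.09,0],[.02,.02,.2]))
pt=pick('top','marker_pot',315,335)
print('pot',fit({'top':pt},lambda x:cyl(x,.100),[.54,-.02],[.02,.02]))
T=cv2.imread('pics/top0.png')[:,:,::-1].copy();S=cv2.imread('pics/side0.png')[:,:,::-1].copy()
red,_,_=blob(T,(335,223),(0,200,120),(5,255,255),30);rs,_,_=blob(S,(296,215),(0,190,90),(6,255,255),30)
arm=lambda x,z=.039:box(x[0],x[1],z,x[2],.150,.028,.015)
print('arm top',fit({'top':red.astype(np.float32)},arm,[.6,-.03,1.57],[.02,.02,.1]))
print('arm 2v',fit({'top':red.astype(np.float32),'side':rs.astype(np.float32)},lambda x:arm(x[:3],x[3]),[.6,-.03,1.57,.039],[.02,.02,.1,.01]))
tp=np.array([[259,199],[398.4,198.4],[401,286.4],[257.6,288]])-.4
w=np.array([ray('top',u,.012) for u in tp]);e=np.roll(w,-1,0)-w
print('tray',w.mean(0),np.linalg.norm(e,axis=1),np.degrees(np.arctan2(e[:,1],e[:,0])))
print('lid z=.121',ray('top',(286.9,246.4),.121),'carton',ray('top',(369.8,246.3),.121))
for n in('purple',(389,427)),('pink',(325,356)):
    m=pick('top','marker_pot',*( (395,420) if n[0]=='purple' else (335,350)));print(n[0],fit({'top':m},lambda x:cyl(x,.1,0),[.43,-.15] if n[0]=='purple' else [.74,-.07],[.02,.02]))
E
```

```text
['top_stapler_330', 'side_marker_pot_386', 'top_marker_pot_339', 'top_label_carton_367', 'side_stapler_327', 'side_wipes_tub_318', 'side_stapler_296', 'top_marker_pot_327', 'side_marker_pot_326', 'top_wipes_tub_288', 'top_marker_pot_407', 'side_marker_pot_231']
tub top (array([0.56237443, 0.03925877]), np.float64(0.06936347484588623))
tub side (array([0.56155894, 0.03676486]), np.float64(0.058221638202667236))
tub 2v x,y,z (array([0.56179487, 0.03932685, 0.006283  ]), np.float64(0.13336360454559326))
carton (array([ 0.54534514, -0.10036148, -0.13088643]), np.float64(0.03946709632873535))
pot (array([ 0.55236752, -0.02963725]), np.float64(0.0489124059677124))
arm top (array([ 0.60951715, -0.04571657,  1.44817378]), np.float64(0.11633795499801636))
arm 2v (array([ 0.60846686, -0.0465519 ,  1.44822904,  0.04084068]), np.float64(0.23763751983642578))
tray [ 0.58170624 -0.03702112  0.012     ] [0.26691435 0.16921141 0.26631356 0.17110407] [-97.13436011 172.66507718  83.27306165  -7.1292672 ]
lid z=.121 [0.56170832 0.03934059 0.121     ] carton [ 0.5437843  -0.10042653  0.121     ]
purple (array([ 0.4236252 , -0.15434812]), np.float64(0.05450707674026489))
pink (array([ 0.74389629, -0.078204  ]), np.float64(0.059438467025756836))
```

Positions agree between the two views: row spacing is 70 mm and the underside sits at z≈6 mm. I'll move now, turning to align with the tray first and then going over the tub.

Request:
play_rows([
  [100,0,0,0,0,0,-9.2],
  [100,0,0,0,0,0,-9.2],
  [100,0,0,0,0,0,-9.2],
  [100,0,0,0,0,0,-9.2],
  [100,0,0,0,0,0,-9.2],
  [100,0,0,0,0,0,-9.2],
  [100,0,0,0,0,0,-9.4],
  [100,0,0,0,0,0,0],
])

```text
clock: 2.6
tool_pos: [0.195, -0.5938, 0.4046]
eef_rot: [0.751, 0.661, 0.0, 0.0]
contact_force: [0.1, -0.0, 0.5]
opening: 0.996
finger_force: 0.0
```

Request:
play_rows([
  [100,0.03,0.013,0,0,0,0],
  [100,0.05,0.021,0,0,0,0],
  [100,0.05,0.021,0,0,0,0],
  [100,0.05,0.021,0,0,0,0],
  [100,0.05,0.021,0,0,0,0],
  [100,0.05,0.021,0,0,0,0],
  [100,0.05,0.021,0,0,0,0],
  [100,0.05,0.021,0,0,0,0],
])

```text
clock: 3.6
tool_pos: [0.4024, -0.2352, 0.405]
eef_rot: [0.751, 0.66, 0.0, 0.001]
contact_force: [1.3, 0.7, -0.3]
opening: 0.993
finger_force: 0.0
```

Request:
play_rows([
  [100,0.05,0.021,0.01,0,0,0],
  [100,0.05,0.021,0.01,0,0,0],
  [100,0.05,0.021,0.02,0,0,0],
  [100,0.05,0.021,0.02,0,0,0],
  [100,0.05,0.021,0.01,0,0,0],
  [100,0.04,0.017,0.01,0,0,0],
  [100,0,0,0,0,0,0],
  [100,0,0,0,0,0,0],
])

```text
clock: 4.6
tool_pos: [0.5587, 0.035, 0.3246]
eef_rot: [0.751, 0.661, -0.001, 0.0]
contact_force: [-0.3, -0.4, -0.2]
opening: 0.997
finger_force: 0.0
```

```bash
cat >> h.py <<'E'
from scipy.spatial.transform import Rotation as Ro
def todo(x,y,z,yaw=-7.2):
    s=status.get_state();R=Ro.from_quat(s['eef_rot']).as_matrix()
    d=R.T@(np.array([x,y,z])-s['tool_pos']);a=np.degrees(np.arctan2(R[1,1],R[0,1]))
    W=Ro.from_euler('z',yaw-90,degrees=True)*Ro.from_matrix(np.array([[0,1,0],[1,0,0],[0,0,-1]]).T)
    c,sn=np.cos(np.radians(yaw)),np.sin(np.radians(yaw));T=np.array([[-sn,c,0],[c,sn,0],[0,0,-1]])
    print('t',round(s['clock'],2),'pos',np.round(s['tool_pos'],4),'yaw',round(a,2),'shift',np.round(d,4),'turn',np.round(np.degrees(Ro.from_matrix(R.T@T).as_rotvec()),2),'F',np.round(s['contact_force'],1),'op',round(s['opening'],3),'q7',round(s['q'][6],2))
E
python3 -c "
from h import *
todo(.5618,.039,.239)"
```

```text
t 4.6 pos [0.5587 0.035  0.3246] yaw -7.32 shift [0.0045 0.0026 0.0856] turn [-0.03  0.08 -0.12] F [-0.3 -0.4 -0.2] op 0.997 q7 -0.67
```

Request:
play_rows([
  [100,0.0045,0.0026,0.01,0,0,0],
  [100,0,0,0.02,0,0,0],
  [100,0,0,0.02,0,0,0],
  [100,0,0,0.02,0,0,0],
  [100,0,0,0.0155,0,0,0],
  [100,0,0,0,0,0,0],
  [50,0,0,0,0,0,0],
  [50,0,0,0,0,0,0],
], grip_force=20)

```text
clock: 5.6
tool_pos: [0.5624, 0.0399, 0.2399]
eef_rot: [0.75, 0.661, 0.001, 0.0]
contact_force: [0.1, 0.3, 0.7]
opening: 0.794
finger_force: 0.0
```

Request:
play_rows([
  [50,0,0,0,0,0,0],
  [50,0,0,0,0,0,0],
  [50,0,0,0,0,0,0],
  [50,0,0,0,0,0,0],
])

```text
clock: 6.1
tool_pos: [0.5622, 0.0399, 0.2395]
eef_rot: [0.75, 0.661, 0.0, 0.0]
contact_force: [-0.7, 0.1, 4.4]
opening: 0.611
finger_force: 20.0
```

```bash
python3 -c "
from h import *
todo(.548,.337,.3)
im=cams.snapshot('side');cv2.imwrite('pics/g1.png',cv2.resize(im[140:290,200:420],None,fx=3,fy=3)[:,:,::-1])"
```

```text
t 6.1 pos [0.5622 0.0399 0.2395] yaw -7.19 shift [ 0.293  -0.0512 -0.0605] turn [0.03 0.   0.01] F [-0.7  0.1  4.4] op 0.611 q7 -0.75
```

View pics/g1.png

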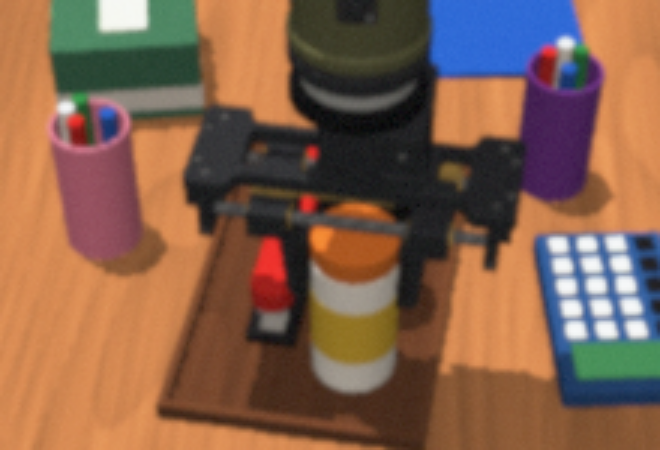

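The picture shows the tub at crop (355,300) squarely between the fingers, and the opening of 0.611 matches 54 mm. I'll carry it to the far end of the mat.

Request:
play_rows([
  [50,0,0,-0.01,0,0,0],
  [50,0,0,-0.02,0,0,0],
  [50,0,0,-0.03,0,0,0],
  [50,0.02,-0.0035,0,0,0,0],
  [50,0.04,-0.007,0,0,0,0],
  [50,0.05,-0.0087,0,0,0,0],
  [50,0.05,-0.0087,0,0,0,0],
  [50,0.05,-0.0087,0,0,0,0],
])

```text
clock: 7.15
tool_pos: [0.5517, 0.2541, 0.2991]
eef_rot: [0.75, 0.661, -0.0, -0.0]
contact_force: [1.6, -1.4, -1.9]
opening: 0.609
finger_force: 20.0
```

Request:
play_rows([
  [50,0.05,-0.0087,0,0,0,0],
  [50,0.023,-0.004,0,0,0,0],
  [50,0.01,-0.0019,0,0,0,0],
  [50,0,0,0,0,0,0],
  [50,0,0,0.02,0,0,0],
  [50,0,0,0.02,0,0,0],
  [50,0,0,0.01,0,0,0],
  [50,0,0,0,0,0,0],
])

```text
clock: 8.15
tool_pos: [0.5477, 0.3364, 0.2477]
eef_rot: [0.75, 0.661, -0.001, -0.0]
contact_force: [0.8, -0.2, -2.7]
opening: 0.605
finger_force: 20.0
```

```bash
python3 -c "
from h import *
todo(.548,.337,.238)"
```

```text
t 8.15 pos [0.5477 0.3364 0.2477] yaw -7.2 shift [0.0006 0.0003 0.0097] turn [-0.11  0.11  0.  ] F [ 0.8 -0.2 -2.7] op 0.605 q7 -1.08
```

Request:
play_rows([
  [50,0,0,0.006,0,0,0],
  [50,0,0,0.003,0,0,0],
  [50,0,0,0,0,0,0],
  [50,0,0,0,0,0,0],
  [70,0,0,0,0,0,0],
  [100,0,0,0,0,0,0],
  [100,0,0,0,0,0,0],
])

```text
clock: 9.02
tool_pos: [0.5481, 0.3371, 0.2406]
eef_rot: [0.75, 0.661, 0.0, 0.0]
contact_force: [-0.1, 0.8, 1.2]
opening: 0.903
finger_force: 0.0
```

```bash
python3 -c "
from h import *
todo(.5535,-.0305,.30)"
```

```text
t 9.03 pos [0.5481 0.3371 0.2406] yaw -7.19 shift [-0.364   0.0514 -0.0596] turn [ 0.03 -0.03  0.01] F [-0.1  0.8  1.2] op 0.903 q7 -1.08
```

Request:
play_rows([
  [100,0,0,-0.02,0,0,0],
  [100,0,0,-0.04,0,0,0],
  [100,-0.024,0.0034,0,0,0,0],
  [100,-0.05,0.007,0,0,0,0],
  [100,-0.05,0.007,0,0,0,0],
  [100,-0.05,0.007,0,0,0,0],
  [100,-0.05,0.007,0,0,0,0],
  [100,-0.05,0.007,0,0,0,0],
])

```text
clock: 10.02
tool_pos: [0.5521, 0.0588, 0.3018]
eef_rot: [0.75, 0.661, 0.001, 0.001]
contact_force: [-0.4, -0.5, -0.5]
opening: 1.0
finger_force: 0.0
```

Request:
play_rows([
  [100,-0.05,0.007,0,0,0,0],
  [100,-0.03,0.0045,0,0,0,0],
  [100,-0.01,0.0015,0,0,0,0],
  [100,0,0,0,0,0,0],
  [100,0,0,0,0,0,0],
])

```text
clock: 10.65
tool_pos: [0.5536, -0.0285, 0.3006]
eef_rot: [0.749, 0.662, 0.001, -0.0]
contact_force: [0.2, -0.5, -0.3]
opening: 1.001
finger_force: 0.0
```

```bash
python3 -c "
from h import *
todo(.5535,-.0305,.237)"
```

```text
t 10.65 pos [ 0.5536 -0.0285  0.3006] yaw -7.03 shift [-0.0021  0.0001  0.0636] turn [ 0.04 -0.09  0.17] F [ 0.2 -0.5 -0.3] op 1.001 q7 -0.6
```

Request:
play_rows([
  [100,-0.002,0,0.015,0,0,0],
  [100,0,0,0.02,0,0,0],
  [100,0,0,0.02,0,0,0],
  [100,0,0,0.009,0,0,0],
  [100,0,0,0,0,0,0],
  [50,0,0,0,0,0,0],
  [50,0,0,0,0,0,0],
  [50,0,0,0,0,0,0],
])

```text
clock: 11.65
tool_pos: [0.5533, -0.0327, 0.2367]
eef_rot: [0.75, 0.661, 0.0, 0.0]
contact_force: [0.0, -0.0, -0.3]
opening: 0.682
finger_force: 0.0
```

Request:
play_rows([
  [50,0,0,0,0,0,0],
  [50,0,0,0,0,0,0],
  [50,0,0,0,0,0,0],
])

```text
clock: 12.02
tool_pos: [0.553, -0.0326, 0.2364]
eef_rot: [0.75, 0.661, -0.0, 0.0]
contact_force: [-1.6, -0.7, 4.9]
opening: 0.596
finger_force: 19.9
```

```bash
python3 -c "
from h import *
todo(.389,.3485,.3)"
```

```text
t 12.03 pos [ 0.553  -0.0326  0.2364] yaw -7.19 shift [ 0.3576 -0.2104 -0.0636] turn [-0.01  0.01  0.01] F [-1.6 -0.7  4.9] op 0.596 q7 -0.65
```

Request:
play_rows([
  [50,0,0,-0.01,0,0,0],
  [50,0,0,-0.02,0,0,0],
  [50,0,0,-0.03,0,0,0],
  [50,0.02,-0.0118,0,0,0,0],
  [50,0.04,-0.0235,0,0,0,0],
  [50,0.05,-0.0294,0,0,0,0],
  [50,0.05,-0.0294,0,0,0,0],
  [50,0.05,-0.0294,0,0,0,0],
])

```text
clock: 13.02
tool_pos: [0.4563, 0.1929, 0.2965]
eef_rot: [0.75, 0.661, 0.0, -0.0]
contact_force: [0.2, 0.9, -1.5]
opening: 0.595
finger_force: 19.9
```

Request:
play_rows([
  [50,0.05,-0.0294,0,0,0,0],
  [50,0.05,-0.0294,0,0,0,0],
  [50,0.0356,-0.021,0,0,0,0],
  [50,0.012,-0.0071,0,0,0,0],
  [50,0,0,0,0,0,0],
  [50,0,0,0.02,0,0,0],
  [50,0,0,0.02,0,0,0],
  [50,0,0,0.01,0,0,0],
])

```text
clock: 14.02
tool_pos: [0.3903, 0.3462, 0.2453]
eef_rot: [0.751, 0.66, -0.001, 0.001]
contact_force: [0.3, -0.5, -3.1]
opening: 0.595
finger_force: 19.9
```

```bash
python3 -c "
from h import *
todo(.389,.3485,.235)"
```

```text
t 14.03 pos [0.3903 0.3462 0.2453] yaw -7.38 shift [ 0.0022 -0.0016  0.0103] turn [-0.    0.18 -0.18] F [ 0.3 -0.5 -3.1] op 0.595 q7 -1.32
```

Request:
play_rows([
  [50,0,0,0.006,0,0,0],
  [50,0,0,0.003,0,0,0],
  [50,0,0,0,0,0,0],
  [50,0,0,0,0,0,0],
  [70,0,0,0,0,0,0],
  [100,0,0,0,0,0,0],
  [100,0,0,0,0,0,0],
])

```text
clock: 14.9
tool_pos: [0.3893, 0.3486, 0.2374]
eef_rot: [0.75, 0.661, 0.0, 0.0]
contact_force: [0.3, -0.0, -0.0]
opening: 0.898
finger_force: 0.0
```

Request:
play_rows([
  [100,0,0,-0.02,0,0,0],
  [100,0,0,-0.04,0,0,0],
  [100,-0.03,0.0148,0,0,0,0],
  [100,-0.05,0.0246,0,0,0,0],
  [100,-0.05,0.0246,0,0,0,0],
  [100,-0.05,0.0246,0,0,0,0],
  [100,-0.05,0.0246,0,0,0,0],
  [100,-0.05,0.0246,0,0,0,0],
])

```text
clock: 15.9
tool_pos: [0.4914, 0.0518, 0.2974]
eef_rot: [0.75, 0.661, 0.0, 0.0]
contact_force: [0.8, 0.1, 0.4]
opening: 0.998
finger_force: 0.0
```

Request:
play_rows([
  [100,-0.05,0.0246,0,0,0,0],
  [100,-0.05,0.0246,0,0,0,0],
  [100,-0.034,0.0167,0,0,0,0],
  [100,-0.01,0.005,0,0,0,0],
  [100,0,0,0,0,0,0],
  [100,0,0,0,0,0,0],
])

```text
clock: 16.65
tool_pos: [0.5429, -0.096, 0.2973]
eef_rot: [0.749, 0.663, 0.0, -0.001]
contact_force: [-0.1, 0.5, 0.7]
opening: 1.001
finger_force: 0.0
```

```bash
python3 -c "
from h import *
todo(.5445,-.1004,.239)"
```

```text
t 16.65 pos [ 0.5429 -0.096   0.2973] yaw -7.0 shift [-0.0043  0.0022  0.0583] turn [-0.03 -0.07  0.2 ] F [-0.1  0.5  0.7] op 1.001 q7 -0.51
```

Request:
play_rows([
  [100,-0.001,0.001,0.015,0,0,0],
  [100,0,0,0.02,0,0,0],
  [100,0,0,0.015,0,0,0],
  [100,0,0,0.009,0,0,0],
  [100,0,0,0,0,0,0],
  [50,0,0,0,0,0,0],
  [50,0,0,0,0,0,0],
  [50,0,0,0,0,0,0],
])

```text
clock: 17.65
tool_pos: [0.5442, -0.0995, 0.2386]
eef_rot: [0.75, 0.661, 0.0, 0.0]
contact_force: [-0.6, -0.6, -0.3]
opening: 0.686
finger_force: 0.0
```

Request:
play_rows([
  [50,0,0,0,0,0,0],
  [50,0,0,0,0,0,0],
  [50,0,0,0,0,0,0],
])

```text
clock: 18.02
tool_pos: [0.5442, -0.0994, 0.2385]
eef_rot: [0.75, 0.661, 0.0, 0.0]
contact_force: [0.9, 0.2, 2.6]
opening: 0.587
finger_force: 19.9
```

```bash
python3 -c "
from h import *
todo(.4635,.273,.3)"
```

```text
t 18.02 pos [ 0.5442 -0.0994  0.2385] yaw -7.19 shift [ 0.3594 -0.1266 -0.0617] turn [0.03 0.01 0.01] F [0.9 0.2 2.6] op 0.587 q7 -0.56
```

Request:
play_rows([
  [50,0,0,-0.01,0,0,0],
  [50,0,0,-0.02,0,0,0],
  [50,0,0,-0.03,0,0,0],
  [50,0.02,-0.007,0,0,0,0],
  [50,0.04,-0.0141,0,0,0,0],
  [50,0.05,-0.0176,0,0,0,0],
  [50,0.05,-0.0176,0,0,0,0],
  [50,0.05,-0.0176,0,0,0,0],
])

```text
clock: 19.02
tool_pos: [0.4964, 0.1197, 0.2985]
eef_rot: [0.75, 0.661, -0.0, -0.0]
contact_force: [0.5, 0.2, -2.7]
opening: 0.588
finger_force: 19.9
```

Request:
play_rows([
  [50,0.05,-0.0176,0,0,0,0],
  [50,0.05,-0.0176,0,0,0,0],
  [50,0.037,-0.0131,0,0,0,0],
  [50,0.012,-0.0044,0,0,0,0],
  [50,0,0,0,0,0,0],
  [50,0,0,0.02,0,0,0],
  [50,0,0,0.02,0,0,0],
  [50,0,0,0.01,0,0,0],
])

```text
clock: 20.02
tool_pos: [0.4639, 0.2701, 0.2473]
eef_rot: [0.751, 0.66, -0.001, 0.001]
contact_force: [-0.2, -1.1, -1.9]
opening: 0.59
finger_force: 19.9
```

```bash
python3 -c "
from h import *
todo(.4635,.273,.2375)"
```

```text
t 20.02 pos [0.4639 0.2701 0.2473] yaw -7.38 shift [ 0.0029 -0.0008  0.0098] turn [-0.04  0.18 -0.17] F [-0.2 -1.1 -1.9] op 0.59 q7 -1.17
```

Release it, rise, and photograph the mat.

Request:
play_rows([
  [50,0,0,0.006,0,0,0],
  [50,0,0,0.003,0,0,0],
  [50,0,0,0,0,0,0],
  [50,0,0,0,0,0,0],
  [70,0,0,0,0,0,0],
  [100,0,0,0,0,0,0],
  [100,0,0,0,0,0,0],
])

```text
clock: 20.9
tool_pos: [0.4635, 0.2727, 0.2394]
eef_rot: [0.75, 0.661, 0.0, 0.0]
contact_force: [0.7, 0.4, -0.0]
opening: 0.901
finger_force: 0.0
```

Request:
play_rows([
  [100,0,0,-0.02,0,0,0],
  [100,0,0,-0.04,0,0,0],
  [100,-0.03,0,0,0,0,0],
  [100,-0.05,0.025,0,0,0,0],
  [100,-0.05,0.025,0,0,0,0],
  [100,-0.05,0.025,0,0,0,0],
  [100,-0.05,0.025,0,0,0,0],
  [100,-0.03,0.015,0,0,0,0],
])

```text
clock: 21.9
tool_pos: [0.5455, -0.0033, 0.2991]
eef_rot: [0.751, 0.66, -0.001, 0.001]
contact_force: [-0.0, 1.5, 0.8]
opening: 1.0
finger_force: 0.0
```

```bash
python3 - <<'E'
from h import *
todo(.608,-.0465,.25)
S=cams.snapshot('side');T=cams.snapshot('top')
cv2.imwrite('pics/s1.png',S[:,:,::-1]);cv2.imwrite('pics/t1.png',T[:,:,::-1])
arm=lambda x,z=.039:box(x[0],x[1],z,x[2],.150,.028,.015)
for c,im,u in(('top',T,(335,223)),('side',S,(296,215))):
    m,ce,st=blob(im,u,(0,190,90),(6,255,255),40);print(c,ce,st,fit({c:m.astype(np.float32)},arm,[.6,-.04,1.45],[.02,.02,.1]))
E
```

```text
t 21.9 pos [ 0.5455 -0.0033  0.2991] yaw -7.42 shift [-0.0346  0.0676  0.0492] turn [ 0.02  0.1  -0.22] F [-0.   1.5  0.8] op 1.0 q7 -0.68Traceback (most recent call last):
  File "<stdin>", line 7, in <module>
  File "h.py", line 22, in blob
    k=max((i for i in range(1,n) if np.linalg.norm(ce[i]-near)<rad),key=lambda i:st[i,4])
ValueError: max() iterable argument is empty
```

View pics/s1.png

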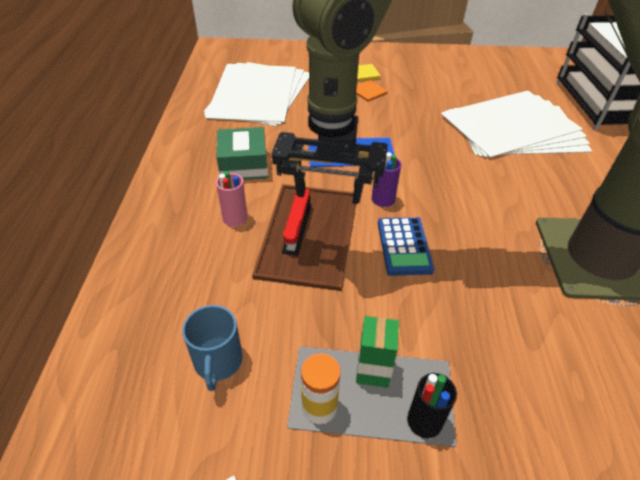

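The picture shows the tub (320,390), carton (378,350) and pot (432,405) standing on the mat, with the stapler still in the tray at (297,218). Next is the stapler.

Request:
play_rows([
  [70,-0.013,0.025,0,0,0,0],
  [70,-0.012,0.025,0,0,0,0],
  [70,-0.006,0.016,0.02,0,0,0],
  [70,0,0,0.02,0,0,0],
  [70,0,0,0.01,0,0,0],
  [70,0,0,0,0,0,0],
  [70,0,0,0,0,0,0],
])

```text
clock: 22.88
tool_pos: [0.6067, -0.0381, 0.2499]
eef_rot: [0.75, 0.662, 0.0, 0.0]
contact_force: [-0.2, -0.4, -0.1]
opening: 0.701
finger_force: 0.0
```

```bash
python3 - <<'E'
from h import *
todo(.6085,-.0465,.19)
S=cams.snapshot('side')
cv2.imwrite('pics/s2.png',cv2.resize(S[120:290,180:420],None,fx=3,fy=3)[:,:,::-1])
E
```

```text
t 22.88 pos [ 0.6067 -0.0381  0.2499] yaw -7.15 shift [-0.0081  0.0028  0.0599] turn [ 0.06 -0.02  0.05] F [-0.2 -0.4 -0.1] op 0.701 q7 -0.6
```

View pics/s2.png

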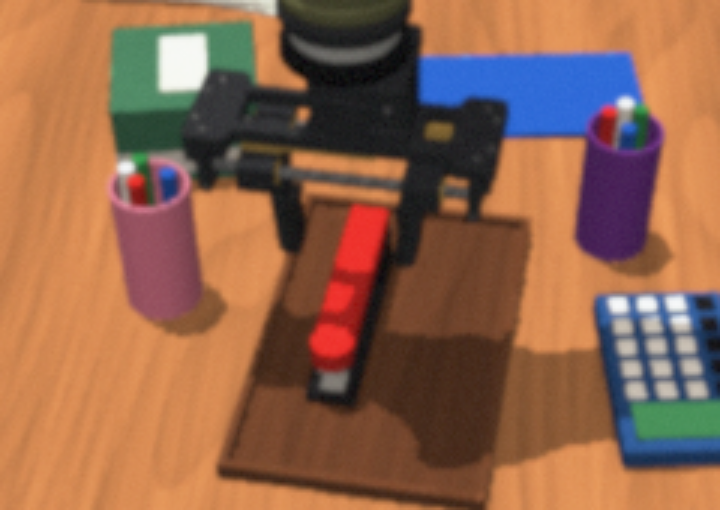

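The fingers straddle the red arm, with the stapler clear between them. The pink pot at crop (155,240) sits just left of the gripper, so I'll descend carefully.

Request:
play_rows([
  [70,-0.008,0.0015,0,0,0,0],
  [70,0,0,0.01,0,0,0],
  [70,0,0,0.01,0,0,0],
  [70,0,0,0.01,0,0,0],
  [70,0,0,0.01,0,0,0],
  [70,0,0,0.01,0,0,0],
  [70,0,0,0.01,0,0,0],
  [70,0,0,0,0,0,0],
])

```text
clock: 23.92
tool_pos: [0.6067, -0.0468, 0.1883]
eef_rot: [0.75, 0.661, -0.001, -0.0]
contact_force: [-0.4, -0.2, -0.0]
opening: 0.701
finger_force: 0.0
```

```bash
python3 - <<'E'
from h import *
todo(.6085,-.0465,.19)
S=cams.snapshot('side')
cv2.imwrite('pics/s3.png',cv2.resize(S[120:290,180:420],None,fx=3,fy=3)[:,:,::-1])
E
```

```text
t 23.93 pos [ 0.6067 -0.0468  0.1883] yaw -7.18 shift [ 0.0006  0.0018 -0.0017] turn [-0.09  0.02  0.02] F [-0.4 -0.2 -0. ] op 0.701 q7 -0.62
```

View pics/s3.png

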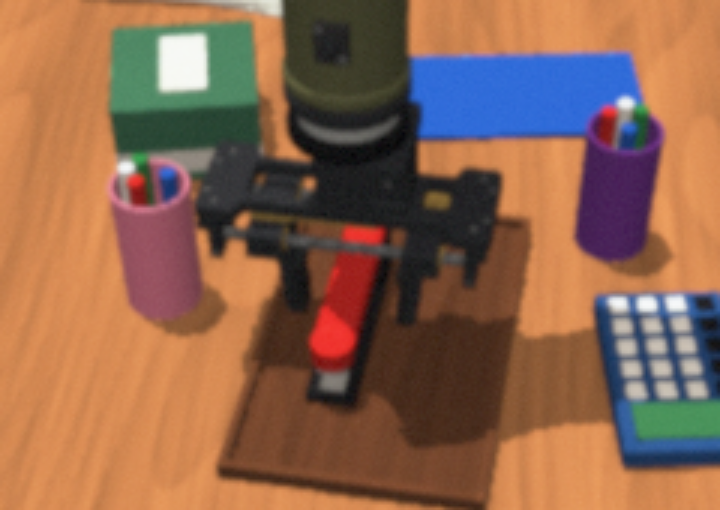

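Request:
play_rows([
  [20,0,0,0,0,0,0],
  [20,0,0,0,0,0,0],
  [20,0,0,0,0,0,0],
  [20,0,0,0,0,0,0],
  [20,0,0,0,0,0,0],
  [20,0,0,0,0,0,0],
  [20,0,0,-0.01,0,0,0],
  [20,0,0,-0.02,0,0,0],
], grip_force=30)

```text
clock: 24.98
tool_pos: [0.6061, -0.0468, 0.2192]
eef_rot: [0.75, 0.661, -0.001, -0.001]
contact_force: [-0.1, -0.1, -3.6]
opening: 0.305
finger_force: 30.0
```

Request:
play_rows([
  [20,0,0,-0.03,0,0,0],
  [20,0,0,-0.03,0,0,0],
  [20,0,0,-0.03,0,0,0],
  [20,0,0,-0.02,0,0,0],
  [20,0,0,0,0,0,0],
])

```text
clock: 25.6
tool_pos: [0.6073, -0.0467, 0.3317]
eef_rot: [0.75, 0.661, 0.001, 0.001]
contact_force: [-0.4, -0.3, -3.3]
opening: 0.307
finger_force: 30.0
```

```bash
python3 - <<'E'
from h import *
todo(.4927,-.3236,.33,-85)
S=cams.snapshot('side')
cv2.imwrite('pics/s4.png',cv2.resize(S[80:290,160:420],None,fx=2.5,fy=2.5)[:,:,::-1])
E
```

```text
t 25.6 pos [ 0.6073 -0.0467  0.3317] yaw -7.2 shift [-0.289  -0.079   0.0012] turn [ 0.17 -0.17 77.8 ] F [-0.4 -0.3 -3.3] op 0.307 q7 -0.52
```

View pics/s4.png

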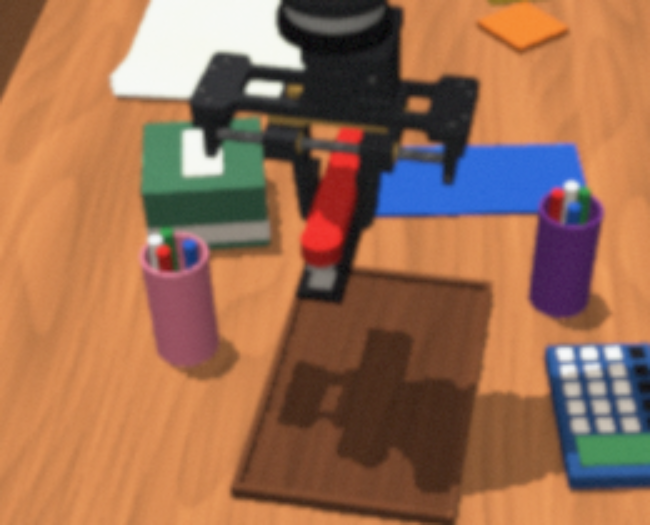

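The stapler is held level at crop (325,215). Next I'll carry it over the pad and turn it there.

Request:
play_rows([
  [20,-0.02,-0.0055,0,0,0,0],
  [20,-0.04,-0.011,0,0,0,0],
  [20,-0.05,-0.0137,0,0,0,0],
  [20,-0.05,-0.0137,0,0,0,0],
  [20,-0.05,-0.0137,0,0,0,0],
  [20,-0.05,-0.0137,0,0,0,0],
  [20,-0.029,-0.0077,0,0,0,0],
  [20,0,0,0,0,0,0],
])

```text
clock: 26.65
tool_pos: [0.4889, -0.3282, 0.3277]
eef_rot: [0.753, 0.659, -0.002, -0.001]
contact_force: [0.2, 0.6, -3.6]
opening: 0.308
finger_force: 30.0
```

Request:
play_rows([
  [20,0,0,0,0,0,9.7],
  [20,0,0,0,0,0,9.7],
  [20,0,0,0,0,0,9.7],
  [20,0,0,0,0,0,9.7],
  [20,0,0,0,0,0,9.7],
  [20,0,0,0,0,0,9.7],
  [20,0,0,0,0,0,9.7],
  [20,0,0,0,0,0,9.9],
])

```text
clock: 27.65
tool_pos: [0.4922, -0.3226, 0.3285]
eef_rot: [0.999, 0.042, -0.001, -0.001]
contact_force: [0.1, -0.6, -1.9]
opening: 0.308
finger_force: 30.0
```

Request:
play_rows([
  [20,0,0,0.04,0,0,0],
  [20,0,0,0.04,0,0,0],
  [20,0,0,0,0,0,0],
  [20,0,0,0,0,0,0],
])

```text
clock: 28.15
tool_pos: [0.4929, -0.3235, 0.2501]
eef_rot: [0.999, 0.044, 0.001, 0.0]
contact_force: [0.5, -0.5, -3.0]
opening: 0.307
finger_force: 30.0
```

```bash
python3 - <<'E'
from h import *
todo(.4927,-.3236,.189,-85)
for c in('side','top'):
    I=cams.snapshot(c);cv2.imwrite(f'pics/p_{c}.png',I[:,:,::-1])
E
```

```text
t 28.15 pos [ 0.4929 -0.3235  0.2501] yaw -84.96 shift [-0.0002  0.      0.0611] turn [ 0.02 -0.06  0.04] F [ 0.5 -0.5 -3. ] op 0.307 q7 -1.1
```

View pics/p_top.png

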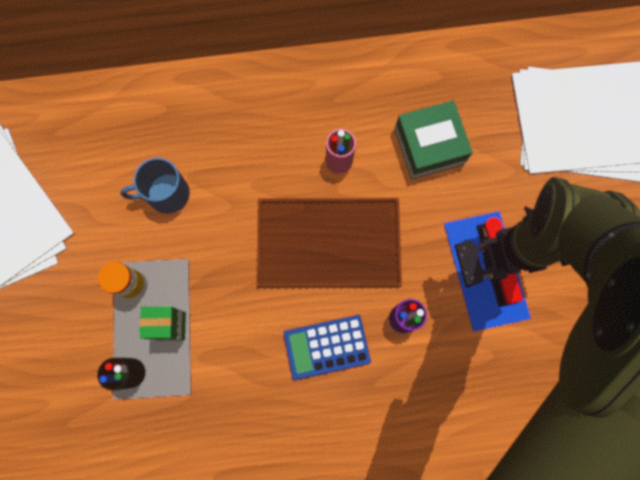

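The stapler hangs aligned over the pad (red from (487,220) to (514,302)), and the other three stand on the mat. I'll lower it and check its centring before releasing.

Request:
play_rows([
  [20,0,0,0.02,0,0,0],
  [20,0,0,0.02,0,0,0],
  [20,0,0,0.012,0,0,0],
  [20,0,0,0.006,0,0,0],
  [20,0,0,0.003,0,0,0],
  [20,0,0,0,0,0,0],
  [20,0,0,0,0,0,0],
])

```text
clock: 29.12
tool_pos: [0.4926, -0.3238, 0.1885]
eef_rot: [0.999, 0.044, 0.0, 0.0]
contact_force: [-0.6, -0.6, -1.9]
opening: 0.305
finger_force: 30.0
```

```bash
python3 - <<'E'
from h import *
todo(.4927,-.3236,.1875,-85)
for c,u in(('side',(350,145)),('top',(497,265))):
    I=cams.snapshot(c);hsv=cv2.cvtColor(I,cv2.COLOR_RGB2HSV);m=cv2.inRange(hsv,np.array((0,190,90)),np.array((6,255,255)))
    k=np.zeros_like(m);k[u[1]-70:u[1]+70,u[0]-60:u[0]+60]=1;m*=k
    y,x=np.where(m>0);print(c,len(x),cv2.minAreaRect(np.c_[x,y].astype(np.float32)))
    e=proj(c,box(.4927,-.3236,.053,np.radians(5),.15,.028));print(cv2.minAreaRect(e.astype(np.float32)))
    cv2.imwrite(f'pics/q_{c}.png',cv2.resize(I[u[1]-75:u[1]+75,u[0]-100:u[0]+100],None,fx=2,fy=2)[:,:,::-1])
a,b=cv2.imread('pics/q_side.png'),cv2.imread('pics/q_top.png');cv2.imwrite('pics/q.png',np.hstack([a,b]))
E
```

```text
t 29.12 pos [ 0.4926 -0.3238  0.1885] yaw -84.99 shift [ 0.0001 -0.0002  0.001 ] turn [ 0.03 -0.04  0.01] F [-0.6 -0.6 -1.9] op 0.305 q7 -1.11
side 305 ((356.8038330078125, 138.3551025390625), (68.41514587402344, 30.827194213867188), 23.31770896911621)
((352.4962158203125, 134.4959716796875), (6.772085189819336, 63.56794738769531), 88.93976593017578)
top 462 ((491.7037658691406, 266.52520751953125), (79.96896362304688, 13.86507797241211), 74.42745971679688)
((493.56927490234375, 265.9432678222656), (84.4741439819336, 15.543253898620605), 74.34591674804688)
```

View pics/q.png

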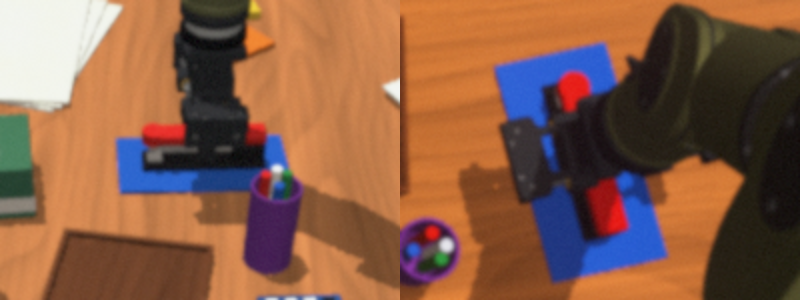

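The stapler is centred to about 3 mm and aligned. I'll touch it down, release and rise.

Request:
play_rows([
  [20,0,0,0.001,0,0,0],
  [20,0,0,0,0,0,0],
  [50,0,0,0,0,0,0],
  [70,0,0,0,0,0,0],
  [70,0,0,0,0,0,0],
  [70,0,0,0,0,0,0],
  [70,0,0,-0.02,0,0,0],
  [70,0,0,-0.04,0,0,0],
])

```text
clock: 30.22
tool_pos: [0.492, -0.3234, 0.2477]
eef_rot: [0.999, 0.044, -0.001, -0.001]
contact_force: [0.3, 0.4, 0.4]
opening: 0.696
finger_force: 0.0
```

Request:
play_rows([
  [70,0,0,-0.05,0,0,0],
  [100,0,0,0,0,0,-9.7],
  [100,0,0,0,0,0,-9.7],
  [100,0,0,0,0,0,-9.7],
  [100,0,0,0,0,0,-9.7],
  [100,0,0,0,0,0,-9.7],
  [100,0,0,0,0,0,-9.7],
  [100,0,0,0,0,0,-9.7],
])

```text
clock: 31.22
tool_pos: [0.4923, -0.3239, 0.2987]
eef_rot: [0.803, 0.596, -0.0, 0.001]
contact_force: [-0.5, -0.4, -0.1]
opening: 0.998
finger_force: 0.0
```

Request:
play_rows([
  [100,0,0,0,0,0,-9.9],
  [100,0,0,0,0,0,0],
  [100,0.05,0,0,0,0,0],
  [100,0.05,0,0,0,0,0],
  [100,0.05,0,0,0,0,0],
  [100,0.05,0,0,0,0,0],
  [100,0.05,0,0,0,0,0],
  [100,0.05,0,0,0,0,0],
])

```text
clock: 32.22
tool_pos: [0.5303, -0.0245, 0.2981]
eef_rot: [0.751, 0.66, 0.0, 0.001]
contact_force: [-0.1, -0.5, 0.7]
opening: 0.998
finger_force: 0.0
```

```bash
python3 - <<'E'
from h import *
todo(.4635,.2727,.31)
T=cams.snapshot('top');m,ce,st=blob(T,(493,266),(0,190,90),(6,255,255),40)
print(st,fit({'top':m.astype(np.float32)},lambda x:box(x[0],x[1],.038,x[2],.150,.028,.015),[.4927,-.3236,.09],[.02,.02,.1]))
S=cams.snapshot('side');m,ce,st=blob(S,(352,138),(0,190,90),(6,255,255),40)
print(st,fit({'side':m.astype(np.float32)},lambda x:box(x[0],x[1],.038,x[2],.150,.028,.015),[.4927,-.3236,.09],[.02,.02,.1]))
E
```

```text
t 32.23 pos [ 0.5303 -0.0245  0.2981] yaw -7.42 shift [ 0.2861 -0.1046 -0.0123] turn [ 0.09  0.03 -0.22] F [-0.1 -0.5  0.7] op 0.998 q7 -0.67
[479 228  15  20 129] (array([ 0.51068267, -0.3309269 ,  0.12579211]), np.float64(0.9135099053382874))
[364 132  19   9 149] (array([ 0.49297778, -0.32443333,  0.1487963 ]), np.float64(0.805910587310791))
```

Request:
play_rows([
  [100,0.036,-0.0136,-0.01,0,0,0.2],
  [100,0.05,-0.018,0,0,0,0],
  [100,0.05,-0.018,0,0,0,0],
  [100,0.05,-0.018,0,0,0,0],
  [100,0.05,-0.018,0,0,0,0],
  [100,0.05,-0.018,0,0,0,0],
  [100,0,0,0,0,0,0],
  [100,0,0,0,0,0,0],
])

```text
clock: 33.33
tool_pos: [0.4643, 0.2697, 0.3075]
eef_rot: [0.752, 0.659, -0.0, 0.001]
contact_force: [0.2, -0.2, -0.4]
opening: 0.997
finger_force: 0.0
```

```bash
python3 - <<'E'
from h import *
todo(.4635,.2727,.2385)
o=[]
for c,u in(('side',(352,140)),('top',(493,266))):
    I=cams.snapshot(c);hsv=cv2.cvtColor(I,cv2.COLOR_RGB2HSV);m=cv2.inRange(hsv,np.array((0,170,60)),np.array((6,255,255)))|cv2.inRange(hsv,np.array((176,170,60)),np.array((180,255,255)))
    k=np.zeros_like(m);k[u[1]-(50 if c=='top' else 25):u[1]+(50 if c=='top' else 12),u[0]-45:u[0]+45]=1;m*=k
    print(c,fit({c:(m>0).astype(np.float32)},lambda x:box(x[0],x[1],.038,x[2],.150,.028,.015),[.4927,-.3236,.09],[.02,.02,.1]))
    o.append(cv2.resize(I[u[1]-75:u[1]+75,u[0]-100:u[0]+100],None,fx=2,fy=2)[:,:,::-1])
cv2.imwrite('pics/q2.png',np.hstack(o))
E
```

```text
t 33.33 pos [0.4643 0.2697 0.3075] yaw -7.54 shift [ 0.0029 -0.0012  0.069 ] turn [ 0.05  0.1  -0.34] F [ 0.2 -0.2 -0.4] op 0.997 q7 -1.15
side (array([ 0.51158306, -0.32493028,  0.04290953]), np.float64(0.5310927033424377))
top (array([ 0.49313769, -0.3211466 ,  0.0784779 ]), np.float64(0.18567156791687012))
```

View pics/q2.png

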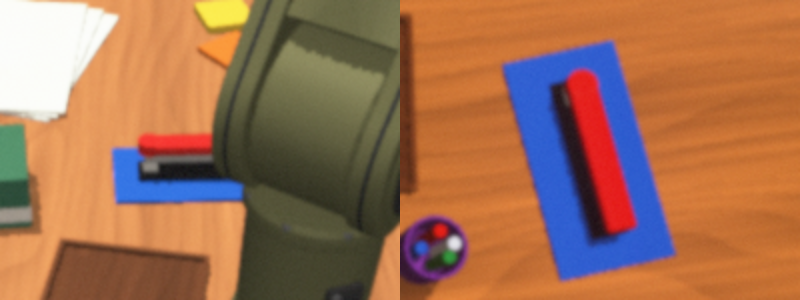

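The stapler lies flat and lengthwise at (.493,-.321), against the pad centre at (.493,-.324). Now I'll start putting things back, beginning with the carton.

Request:
play_rows([
  [100,0.002,-0.0005,0.015,0,0,-0.2],
  [100,0,0,0.02,0,0,0],
  [100,0,0,0.02,0,0,0],
  [100,0,0,0.0135,0,0,0],
  [100,0,0,0,0,0,0],
  [100,0,0,0,0,0,0],
], grip_force=20)

```text
clock: 34.17
tool_pos: [0.4639, 0.2729, 0.239]
eef_rot: [0.75, 0.661, 0.0, 0.0]
contact_force: [0.5, 0.1, 0.2]
opening: 1.004
finger_force: 0.0
```

```bash
python3 -c "
from h import *
todo(.4635,.2727,.2394)"
```

```text
t 34.17 pos [0.4639 0.2729 0.239 ] yaw -7.21 shift [-0.0003 -0.0004 -0.0004] turn [ 0.03 -0.02 -0.01] F [0.5 0.1 0.2] op 1.004 q7 -1.2
```

Request:
play_rows([
  [50,0,0,0,0,0,0],
  [50,0,0,0,0,0,0],
  [50,0,0,0,0,0,0],
  [50,0,0,0,0,0,0],
  [50,0,0,0,0,0,0],
  [50,0,0,0,0,0,0],
  [50,0,0,-0.01,0,0,0],
  [50,0,0,-0.02,0,0,0],
])

```text
clock: 35.17
tool_pos: [0.4633, 0.2726, 0.2686]
eef_rot: [0.75, 0.661, -0.001, -0.0]
contact_force: [0.5, 0.7, -1.6]
opening: 0.588
finger_force: 19.9
```

Request:
play_rows([
  [50,0,0,-0.03,0,0,0],
  [50,-0.02,0.007,0,0,0,0],
  [50,-0.04,0.0141,0,0,0,0],
  [50,-0.05,0.0176,0,0,0,0],
  [50,-0.05,0.0176,0,0,0,0],
  [50,-0.05,0.0176,0,0,0,0],
  [50,-0.05,0.0176,0,0,0,0],
  [50,-0.05,0.0176,0,0,0,0],
])

```text
clock: 36.17
tool_pos: [0.5332, -0.0501, 0.299]
eef_rot: [0.75, 0.661, -0.0, 0.0]
contact_force: [0.5, -0.4, -3.0]
opening: 0.593
finger_force: 20.0
```

Request:
play_rows([
  [50,-0.037,0.0131,0,0,0,0],
  [50,-0.012,0.0041,0,0,0,0],
  [50,0,0,0,0,0,0],
  [50,0,0,0.02,0,0,0],
  [50,0,0,0.02,0,0,0],
  [50,0,0,0.01,0,0,0],
  [50,0,0,0,0,0,0],
  [50,0,0,0,0,0,0],
])

```text
clock: 37.17
tool_pos: [0.5444, -0.0984, 0.2493]
eef_rot: [0.75, 0.662, 0.0, 0.0]
contact_force: [-0.3, -0.1, -1.7]
opening: 0.586
finger_force: 19.9
```

```bash
python3 -c "
from h import *
todo(.5442,-.0994,.2385)"
```

```text
t 37.17 pos [ 0.5444 -0.0984  0.2493] yaw -7.14 shift [-0.001  -0.0001  0.0108] turn [ 0.06 -0.02  0.06] F [-0.3 -0.1 -1.7] op 0.586 q7 -0.58
```

Request:
play_rows([
  [50,-0.001,0,0.005,0,0,0],
  [50,0,0,0.002,0,0,0],
  [50,0,0,0.001,0,0,0],
  [50,0,0,0,0,0,0],
  [70,0,0,0,0,0,0],
  [100,0,0,0,0,0,0],
  [100,0,0,0,0,0,0],
])

```text
clock: 38.05
tool_pos: [0.5441, -0.1, 0.2408]
eef_rot: [0.75, 0.661, 0.0, 0.0]
contact_force: [0.7, 0.5, 0.4]
opening: 0.902
finger_force: 0.0
```

Request:
play_rows([
  [100,0,0,-0.02,0,0,0],
  [100,0,0,-0.04,0,0,0],
  [100,0.03,-0.0148,0,0,0,0],
  [100,0.05,-0.0246,0,0,0,0],
  [100,0.05,-0.0246,0,0,0,0],
  [100,0.05,-0.0246,0,0,0,0],
  [100,0.05,-0.0246,0,0,0,0],
  [100,0.05,-0.0246,0,0,0,0],
])

```text
clock: 39.05
tool_pos: [0.4417, 0.1967, 0.3008]
eef_rot: [0.75, 0.661, 0.0, 0.0]
contact_force: [1.0, -0.5, 0.2]
opening: 1.003
finger_force: 0.0
```

Request:
play_rows([
  [100,0.05,-0.0246,0,0,0,0],
  [100,0.05,-0.0246,0,0,0,0],
  [100,0.035,-0.0173,0,0,0,0],
  [100,0.01,-0.005,0,0,0,0],
  [100,0,0,0,0,0,0],
  [100,0,0,0,0,0,0],
])

```text
clock: 39.8
tool_pos: [0.3904, 0.3458, 0.3005]
eef_rot: [0.751, 0.66, -0.001, 0.001]
contact_force: [0.0, -0.0, 0.7]
opening: 1.0
finger_force: 0.0
```

```bash
python3 -c "
from h import *
todo(.3893,.3486,.2374)"
```

```text
t 39.8 pos [0.3904 0.3458 0.3005] yaw -7.35 shift [ 0.0028 -0.0015  0.0631] turn [ 0.03  0.13 -0.15] F [ 0.  -0.   0.7] op 1.0 q7 -1.34
```

Request:
play_rows([
  [100,0.0005,0,0.015,0,0,0],
  [100,0,0,0.02,0,0,0],
  [100,0,0,0.02,0,0,0],
  [100,0,0,0.008,0,0,0],
  [100,0,0,0,0,0,0],
  [100,0,0,0,0,0,0],
  [50,0,0,0,0,0,0],
  [50,0,0,0,0,0,0],
])

```text
clock: 40.8
tool_pos: [0.3897, 0.3484, 0.2381]
eef_rot: [0.75, 0.661, 0.0, -0.0]
contact_force: [-0.5, -0.5, -0.2]
opening: 0.797
finger_force: 0.0
```

Request:
play_rows([
  [50,0,0,0,0,0,0],
  [50,0,0,0,0,0,0],
  [50,0,0,0,0,0,0],
  [50,0,0,0,0,0,0],
])

```text
clock: 41.3
tool_pos: [0.3894, 0.3484, 0.2378]
eef_rot: [0.75, 0.661, -0.0, -0.0]
contact_force: [-0.4, 0.6, 2.3]
opening: 0.599
finger_force: 19.9
```

```bash
python3 -c "
from h import *
todo(.3893,.3486,.2374)"
```

```text
t 41.3 pos [0.3894 0.3484 0.2378] yaw -7.18 shift [ 0.0002 -0.0001  0.0004] turn [-0.   -0.    0.02] F [-0.4  0.6  2.3] op 0.599 q7 -1.39
```

Request:
play_rows([
  [50,0,0,-0.01,0,0,0],
  [50,0,0,-0.02,0,0,0],
  [50,0,0,-0.03,0,0,0],
  [50,-0.02,0.0118,0,0,0,0],
  [50,-0.04,0.0235,0,0,0,0],
  [50,-0.05,0.0294,0,0,0,0],
  [50,-0.05,0.0294,0,0,0,0],
  [50,-0.05,0.0294,0,0,0,0],
])

```text
clock: 42.3
tool_pos: [0.4864, 0.1226, 0.298]
eef_rot: [0.75, 0.661, 0.0, 0.0]
contact_force: [0.5, 0.2, -2.6]
opening: 0.595
finger_force: 19.9
```

Request:
play_rows([
  [50,-0.05,0.0294,0,0,0,0],
  [50,-0.05,0.0294,0,0,0,0],
  [50,-0.0356,0.021,0,0,0,0],
  [50,-0.012,0.0069,0,0,0,0],
  [50,0,0,0,0,0,0],
  [50,0,0,0.02,0,0,0],
  [50,0,0,0.02,0,0,0],
  [50,0,0,0.01,0,0,0],
])

```text
clock: 43.3
tool_pos: [0.5526, -0.0304, 0.2471]
eef_rot: [0.749, 0.663, -0.0, -0.001]
contact_force: [-0.5, 0.6, -3.0]
opening: 0.594
finger_force: 19.9
```

Request:
play_rows([
  [50,0,0,0,0,0,0],
  [50,0,0,0,0,0,0],
])

```text
clock: 43.55
tool_pos: [0.5535, -0.0321, 0.2484]
eef_rot: [0.75, 0.662, 0.001, 0.0]
contact_force: [-0.5, -0.1, -3.1]
opening: 0.596
finger_force: 19.9
```

```bash
python3 -c "
from h import *
todo(.553,-.0326,.2395)"
```

```text
t 43.55 pos [ 0.5535 -0.0321  0.2484] yaw -7.14 shift [-0.0006 -0.0005  0.0088] turn [ 0.06 -0.03  0.06] F [-0.5 -0.1 -3.1] op 0.596 q7 -0.7
```

Request:
play_rows([
  [50,0,0,0.005,0,0,0],
  [50,0,0,0.002,0,0,0],
  [50,0,0,0.001,0,0,0],
  [50,0,0,0,0,0,0],
  [70,0,0,0,0,0,0],
  [100,0,0,0,0,0,0],
  [100,0,0,0,0,0,0],
])

```text
clock: 44.42
tool_pos: [0.5535, -0.0328, 0.2399]
eef_rot: [0.75, 0.661, 0.0, 0.0]
contact_force: [-0.2, 0.6, 0.4]
opening: 0.901
finger_force: 0.0
```

Request:
play_rows([
  [100,0,0,-0.02,0,0,0],
  [100,0,0,-0.04,0,0,0],
  [100,0.026,-0.0036,0,0,0,0],
  [100,0.05,-0.007,0,0,0,0],
  [100,0.05,-0.007,0,0,0,0],
  [100,0.05,-0.007,0,0,0,0],
  [100,0.05,-0.007,0,0,0,0],
  [100,0.05,-0.007,0,0,0,0],
])

```text
clock: 45.42
tool_pos: [0.5494, 0.2475, 0.2998]
eef_rot: [0.75, 0.661, 0.0, 0.0]
contact_force: [0.7, 0.3, 0.0]
opening: 1.0
finger_force: 0.0
```

Request:
play_rows([
  [100,0.05,-0.007,0,0,0,0],
  [100,0.03,-0.0042,0,0,0,0],
  [100,0.01,-0.0014,0,0,0,0],
  [100,0,0,0,0,0,0],
  [100,0,0,0,0,0,0],
  [100,0,0,0,0,0,0],
])

```text
clock: 46.18
tool_pos: [0.5489, 0.335, 0.2997]
eef_rot: [0.751, 0.661, -0.0, 0.001]
contact_force: [0.4, -0.3, 0.4]
opening: 0.998
finger_force: 0.0
```

```bash
python3 -c "
from h import *
todo(.5481,.3371,.2406)"
```

```text
t 46.17 pos [0.5489 0.335  0.2997] yaw -7.32 shift [ 0.002  -0.0011  0.0591] turn [ 0.02  0.08 -0.12] F [ 0.4 -0.3  0.4] op 0.998 q7 -1.1
```

Request:
play_rows([
  [100,0.0005,-0.0003,0.015,0,0,0],
  [100,0,0,0.02,0,0,0],
  [100,0,0,0.015,0,0,0],
  [100,0,0,0.009,0,0,0],
  [100,0,0,0,0,0,0],
  [100,0,0,0,0,0,0],
  [50,0,0,0,0,0,0],
  [50,0,0,0,0,0,0],
])

```text
clock: 47.18
tool_pos: [0.5483, 0.3373, 0.2412]
eef_rot: [0.75, 0.661, 0.0, 0.0]
contact_force: [0.1, 0.3, 0.1]
opening: 0.794
finger_force: 0.0
```

Request:
play_rows([
  [50,0,0,0,0,0,0],
  [50,0,0,0,0,0,0],
  [50,0,0,0,0,0,0],
  [50,0,0,0,0,0,0],
])

```text
clock: 47.68
tool_pos: [0.5482, 0.3373, 0.2409]
eef_rot: [0.75, 0.661, 0.0, 0.0]
contact_force: [0.3, -0.4, 1.3]
opening: 0.609
finger_force: 20.0
```

```bash
python3 -c "
from h import *
todo(.5622,.0399,.3)"
```

```text
t 47.67 pos [0.5482 0.3373 0.2409] yaw -7.19 shift [-0.2933  0.0511 -0.0591] turn [ 0.02 -0.    0.01] F [ 0.3 -0.4  1.3] op 0.609 q7 -1.13
```

Request:
play_rows([
  [50,0,0,-0.01,0,0,0],
  [50,0,0,-0.02,0,0,0],
  [50,0,0,-0.03,0,0,0],
  [50,-0.02,0.0035,0,0,0,0],
  [50,-0.04,0.007,0,0,0,0],
  [50,-0.05,0.0087,0,0,0,0],
  [50,-0.05,0.0087,0,0,0,0],
  [50,-0.05,0.0087,0,0,0,0],
])

```text
clock: 48.68
tool_pos: [0.5575, 0.1207, 0.3001]
eef_rot: [0.75, 0.661, -0.001, 0.0]
contact_force: [1.8, 0.2, -3.7]
opening: 0.609
finger_force: 20.0
```

Request:
play_rows([
  [50,-0.05,0.0087,0,0,0,0],
  [50,-0.023,0.004,0,0,0,0],
  [50,-0.01,0.0018,0,0,0,0],
  [50,0,0,0,0,0,0],
  [50,0,0,0.02,0,0,0],
  [50,0,0,0.02,0,0,0],
  [50,0,0,0.01,0,0,0],
  [50,0,0,0,0,0,0],
])

```text
clock: 49.68
tool_pos: [0.5619, 0.0413, 0.2502]
eef_rot: [0.749, 0.662, -0.0, -0.001]
contact_force: [-0.8, -0.3, -2.0]
opening: 0.603
finger_force: 20.0
```

```bash
python3 -c "
from h import *
todo(.5622,.0399,.2428)"
```

```text
t 49.67 pos [0.5619 0.0413 0.2502] yaw -7.09 shift [-0.0013  0.0005  0.0074] turn [-0.07 -0.01  0.11] F [-0.8 -0.3 -2. ] op 0.603 q7 -0.8
```

Release, rise, and swing clear for the final check.

Request:
play_rows([
  [50,-0.0005,0,0.005,0,0,0],
  [50,0,0,0.002,0,0,0],
  [50,0,0,0,0,0,0],
  [50,0,0,0,0,0,0],
  [70,0,0,0,0,0,0],
  [100,0,0,0,0,0,0],
  [100,0,0,0,0,0,0],
])

```text
clock: 50.55
tool_pos: [0.5622, 0.0397, 0.2439]
eef_rot: [0.75, 0.661, 0.0, 0.0]
contact_force: [0.1, 0.2, 0.5]
opening: 0.902
finger_force: 0.0
```

Request:
play_rows([
  [100,0,0,-0.02,0,0,0],
  [100,0,0,-0.04,0,0,0],
  [100,0,0,-0.04,0,0,0],
  [100,0.05,-0.02,0,0,0,0],
  [100,0.05,-0.02,0,0,0,0],
  [100,0.05,-0.02,0,0,0,0],
  [100,0.05,-0.02,0,0,0,0],
  [100,0.05,-0.02,0,0,0,0],
])

```text
clock: 51.55
tool_pos: [0.4936, 0.3018, 0.3439]
eef_rot: [0.75, 0.661, 0.0, 0.0]
contact_force: [1.1, 0.8, -0.4]
opening: 0.997
finger_force: 0.0
```

Request:
play_rows([
  [100,0.05,-0.02,0,0,0,0],
  [100,0.03,-0.01,0,0,0,0],
  [100,0,0,0,0,0,0],
  [100,0,0,0,0,0,0],
])

```text
clock: 52.05
tool_pos: [0.4749, 0.3819, 0.3434]
eef_rot: [0.75, 0.661, -0.001, 0.001]
contact_force: [0.6, -0.4, -0.3]
opening: 1.001
finger_force: 0.0
```

```bash
python3 - <<'E'
from h import *
T=cams.snapshot('top');cv2.imwrite('pics/end.png',T[:,:,::-1]);T0=cv2.imread('pics/top0.png')[:,:,::-1].copy()
print(status.get_state()['clock'])
for n,u,lo,hi in[('lid',(287,246),(10,215,120),(22,255,255)),('green',(369,250),(55,100,40),(75,255,255)),('calc',(327,346),(105,100,40),(125,255,255)),('tissue',(432,140),(60,60,30),(90,255,200)),('mug',(158,187),(95,60,30),(115,255,200))]:
    print(n,[np.round(blob(I,u,lo,hi,30)[1],1).tolist() for I in(T0,T)])
k=[d['mask'] for d in finder.regions_of('top','marker_pot')]
for m in k: y,x=np.where(m);print('pot',x.min(),y.min(),x.max(),y.max())
E
```

```text
52.1
lid [[286.8, 246.3], [287.1, 246.0]]
green [[369.1, 256.4], [370.1, 256.9]]
calc [[330.5, 348.8], [330.5, 348.7]]
tissue [[434.3, 135.5], [434.4, 135.5]]
mug [[158.2, 185.0], [158.3, 185.0]]
pot 313 234 342 271
pot 388 298 427 333
```

View pics/end.png

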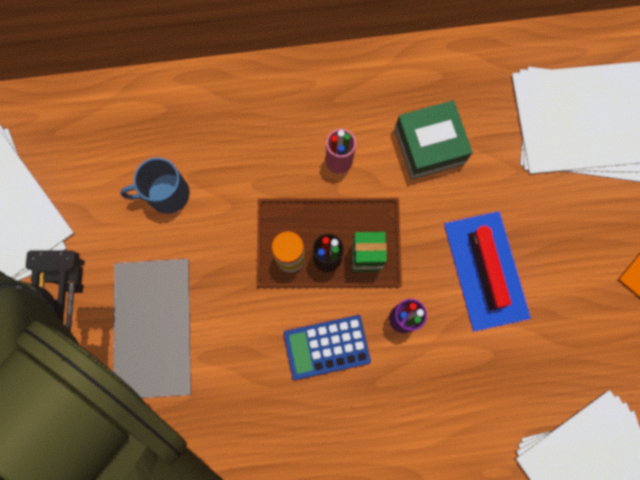

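All three tall things are back within about 1 px (2 mm) of where they started, at (287,246), (328,252) and (370,250). The stapler lies centred on the pad at (491,268). I'm handing in.

```bash
python3 -c "
from plant import r
print(r.finish_job())"
```

```text
the job is handed in; nothing more can be done
None
```

The job is handed in: the stapler lies lengthwise about 3 mm from the middle of the blue pad, the tub, carton and marker pot are back within about 2 mm of their start spots, and nothing else moved; the hand-in returned no verdict.

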